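# Load the bail magazine in dispensing order

## Task

Load the four cricket bails one at a time into the bail magazine so that it will dispense white first, then yellow, then blue, then black: white goes in first at the bottom, then yellow, blue, and black last on top. Each must lie level with its spigots in the two guides, resting on the one below and let go before the next goes in. Leave the basket with its two white balls and the coaster where they are.

Things in the scene. Friction and masses are not known exactly. Their poses are not given: they have to be found in the camera images.
- bail_white (a point): Centre of the loose cricket bail with the white barrel, lying on the shelf: round, 110 mm long, about 40 g. Painted barrel 22 mm in diameter, 54 mm long; a bare wooden spigot 12 mm in diameter, 28 mm long at each end, both alike. The point is on its axis, half-way along, 11 mm above the shelf at the start; its x axis runs along the bail. It can roll if nudged.
- bail_yellow (a point): Centre of the loose cricket bail with the yellow barrel, lying on the shelf: round, 110 mm long, about 40 g. Painted barrel 22 mm in diameter, 54 mm long; a bare wooden spigot 12 mm in diameter, 28 mm long at each end, both alike. The point is on its axis, half-way along, 11 mm above the shelf at the start; its x axis runs along the bail. It can roll if nudged.
- bail_blue (a point): Centre of the loose cricket bail with the blue barrel, lying on the shelf: round, 110 mm long, about 40 g. Painted barrel 22 mm in diameter, 54 mm long; a bare wooden spigot 12 mm in diameter, 28 mm long at each end, both alike. The point is on its axis, half-way along, 11 mm above the shelf at the start; its x axis runs along the bail. It can roll if nudged.
- bail_black (a point): Centre of the loose cricket bail with the black barrel, lying on the shelf: round, 110 mm long, about 40 g. Painted barrel 22 mm in diameter, 54 mm long; a bare wooden spigot 12 mm in diameter, 28 mm long at each end, both alike. The point is on its axis, half-way along, 11 mm above the shelf at the start; its x axis runs along the bail. It can roll if nudged.
- magazine: Gravity-feed bail magazine, fixed: white base 100 (x) x 150 (y) x 6 mm, two grey upright guides, open between. Origin: centre of its underside, on the shelf; z up, y through both guides, -x the dispensing side (outlet gap 15-32 mm up, over a lip that keeps the bottom bail in). Bails lie level along y, centred at x = y = 0, barrel on barrel: axes 17, 39, 61, 83 mm above the shelf.
- magazine_mouth (a point): Middle of the magazine's top, 94 mm above the shelf, axes as the magazine. Each guide is a slot 17 mm wide in x for a spigot, 36 to 65 mm from the middle in y, flaring above 84 mm to 36 mm at the top. Between guides (72 mm) fingers closing along x can go down beside the barrel; a wider gripper body must stay above the top, so the bottom bail may be let go some 20 mm up and drop.
- basket: Bystander: round green plastic ball basket, loose, 160 mm across the rim, 70 mm high, holding the two white balls. Origin: centre of its underside.
- ball_a_center (a point): Bystander: centre of a white ball, 60 mm in diameter, in the green basket.
- ball_b_center (a point): Bystander: centre of the other white ball, 60 mm in diameter, in the green basket.
- coaster_center (a point): Bystander: centre of the blue ceramic coaster, loose, 96 mm across and 8 mm thick, lying on the shelf.
Not all that is in view belongs to the job. There is more than one size of the part that bears bail_white; the job needs the smaller. There is more than one size of the part that bears bail_yellow; the job needs the smaller.

How it is judged:
By the outcome, as a careful person would: the job done as asked, in the order asked, and still so for the second after the job is handed in, with the robot touching nothing.
It also fails if it takes over 115 s, if anything falls off the work surface, if the arm or the gripper's body presses on something with over 40 N, if the wrist force passes 120 N, or if a joint passes its speed limit or range.

## Robot

A 7-joint arm with a two-finger parallel gripper is mounted at the origin on the work surface. World frame = base frame: x ahead of the robot, y to its left, z up, the work surface at z = 0. Lengths are in m, angles in rad, forces in N, time in s.
With the tool pointing down it reaches from about 0.425 to 0.925 m from the base axis. Payload 6.8 kg.
Tool frame: the origin (TCP) lies on the centre line of the jaws, within the pads' length; the fingertips stand 11 mm ahead of it and the grasp point (between the pads) lies 8 mm behind it; z points along the fingers, y is the line along which they close (so a half turn about z gives the same grasp; the last joint's range is limited). The gripper opens to 85 mm and grips with 20 to 120 N. Pads are 22 mm wide; open, the fingers measure 114 mm over their backs; the gripper's body (76 mm by 85 mm) begins 54 mm behind the grasp point. The pads swing forward as they close: fully open they stand 13 mm farther back than shut.
Start: joints at [1.039, 0.477, 0.022, 1.555, -0.011, 1.109, -0.083], TCP at [0.278, -0.615, 0.242] pointing down, gripper open.
Joint ranges: [-2.96, 2.96], [-0.34, 2.1], [-1.41, 1.46], [0.24, 2.44], [-1.37, 4.51], [0.17, 1.92], [-2.96, 2.96]. Speed limits (rad/s): [2.39, 2.39, 3.14, 3.14, 3.14, 3.14, 3.14].

## Interface

Orientations are given as a unit quaternion [x, y, z, w].
In Python, from workcell import r gives the robot as it stands.
- The arm moves only by the tool drive_tool, never from a script. Its argument "moves" is a list of rows, each an object of numbers: "tx", "ty", "tz": the shift along the tool's x, y, z in m; "yaw": the turn about the tool's z in degrees. In form: [{"tx": .., "ty": .., "tz": .., "yaw": ..}, ...]. A call has 1 to 20 rows; each row is the pose to reach, as a shift and turn from the pose commanded when the call began, along the tool's axes at that moment; what a row does not reach only later rows make up. A row lasts 1/10 s, in which the tool goes at most 50 mm and 8.59 degrees, less where a joint would pass 70% of its speed; a pose out of reach is approached as far as the arm can. A call with a gripper value outside its range is refused whole. "gripper" is the closure, from 0 (fully open) to 1 (shut), set as the call begins (left out, the last holds). The fingers move at their own pace and stop on an object; the grip force is fixed at half the most. Time passes only in rows, so rows that repeat a pose let the fingers close. It gives the time, the measured TCP pose, the force, the opening and the grip force at its end, in the units of the state.
- r.sense(): the state, without advancing time (a new reading comes with each control period).
- r.snapshot(name): name is "scene" or "side" or "wrist"; returns a dict with "color" (420x560x3 uint8, red, green, blue), "z_map" (420x560 float32, m along the optical axis (not along the pixel's ray), 0 where there is no reading), "fx", "fy", "cx", "cy" (pixels), "R" (3x3) and "t" (3): a world point X has camera coordinates R X + t. Camera axes: x right, y down, z forward; pixel columns grow to the right and rows downward; lengths in m; the calibration is good to about 2 mm. A picture is of the moment at which its call begins.
- r.job_done(): hands the job in; it is judged then, once.
Trained networks look in a picture, given as the dict that the camera call returned (one of the last four; its "shot" number tells which), for a name from the list of things; names that differ only in an ending like _2 or _b are one class to them, and where a whole thing is asked for, a point or a joint stands for the part that bears it (a point fixed in the world has none). Each returns a list of dicts, best first, with "p" (0 to 1); they miss things now and then, are a little off and sometimes report something else, mostly with a low value. They report only what shows in the picture. A call takes as long as a camera call. They do not tell look-alikes from the thing itself.
- r.silhouettes(picture, label): "region" (420x560 bool, what is visible of it) and "box" ([left, top, width, height] in pixels, round what is visible of it).
- r.place_of(picture, label): "location" ([column, row] in pixels: a listed point, or the origin of a listed thing).
The state is a dict: "time_s": time; "qpos": joint angles; "qvel": joint speeds; "joint_torque": joint torques, N m; "tcp_pos": TCP position; "tool_rot": TCP orientation; "wrist_force": force on the tool from outside, world axes, zero at the start; "wrist_torque": the same for the moment, N m; "gripper_width": opening from 0.0 (shut) to 1.0 (fully open); "grip_force": force on a finger pad.
Only numpy, scipy, OpenCV 4.12 (cv2) and the standard library are available. Lean on these libraries where they do the work, as an engineer would, in place of code of your own. Each camera call takes 0.05 s, during which the arm holds its last target. There are 200 camera calls.

## Working session

There is one attempt and no reset: what is moved stays moved. The work goes in short steps, Python scripts to look and compute and a tool call to move; the robot and the scene stay as the last step left them, time stands still between calls to the robot, and variables do not carry over. Pictures are saved under pics/ and viewed, at most 14 in all, crops included, and the job is handed in when it is done.

Besides the shell and the picture viewer there is one more tool, called after "Emit:" by a JSON object that holds its "name" and its "arguments". drive_tool: Moves the arm, as the interface text tells. Its arguments: {"type":"object","properties":{"moves":{"type":"array","items":{"type":"object","properties":{"tx":{"type":"number"},"ty":{"type":"number"},"tz":{"type":"number"},"yaw":{"type":"number"}}}},"gripper":{"type":"number"}},"required":["moves"]}

```bash
mkdir -p pics; cat > h.py <<'E'
import numpy as np, cv2
from workcell import r
def save(n,im,s=1): cv2.imwrite(f'pics/{n}.png',cv2.resize(im[:,:,::-1],None,fx=s,fy=s))
def pts(p,mask):
    v,u=np.nonzero(mask&(p['z_map']>0)); z=p['z_map'][v,u]
    c=np.stack([(u-p['cx'])/p['fx']*z,(v-p['cy'])/p['fy']*z,z],1)
    return (c-p['t'])@p['R']
def px(p,X):
    c=p['R']@np.array(X)+p['t']; return [p['fx']*c[0]/c[2]+p['cx'],p['fy']*c[1]/c[2]+p['cy']]
E
python3 - <<'E'
from h import *
a=r.snapshot('scene');b=r.snapshot('side')
save('sc',np.hstack([a['color'],b['color']])[:, :],0.71)
for p in (a,):
  for n in ['bail_white','bail_yellow','bail_blue','bail_black','magazine','magazine_mouth','basket','coaster_center']:
    for d in r.silhouettes(p,n)[:4]:
        P=pts(p,d['region']); print(n,round(d['p'],2),d['box'],np.median(P,0).round(3) if len(P) else '')
s=r.sense();print(s['time_s'],s['tcp_pos'],s['tool_rot'],s['wrist_force'])
save('scene',a['color'],1.4)
E
```

```text
bail_white 0.93 [325.4, 279.3, 14.1, 66.4] [0.791 0.183 0.026]
bail_white 0.64 [283.4, 249.4, 45.2, 8.7] [0.644 0.086 0.018]
bail_yellow 0.69 [287.1, 143.8, 18.4, 38.6] [ 0.353 -0.014  0.024]
bail_yellow 0.65 [253.4, 181.8, 16.8, 28.0] [ 0.496 -0.085  0.019]
bail_blue 0.62 [233.9, 234.2, 23.0, 29.7] [ 0.665 -0.072  0.019]
bail_blue 0.59 [251.6, 180.0, 17.2, 29.6] [ 0.498 -0.083  0.019]
bail_blue 0.57 [285.7, 250.0, 41.9, 7.7] [0.644 0.085 0.018]
bail_black 0.48 [317.3, 200.0, 22.2, 29.3] [0.51  0.116 0.018]
bail_black 0.15 [139.9, 162.1, 60.9, 58.4] [ 0.571 -0.334  0.009]
magazine 0.7 [138.1, 162.8, 63.2, 57.7] [ 0.571 -0.336  0.009]
magazine_mouth 0.68 [136.8, 165.0, 61.4, 59.8] [ 0.571 -0.336  0.009]
basket 0.86 [380.1, 188.7, 65.2, 66.4] [0.48  0.327 0.038]
coaster_center 0.57 [239.5, 276.0, 44.1, 36.6] [0.777 0.007 0.009]
0.5 [ 0.27759479 -0.61527699  0.24228564] [ 9.77636346e-01  2.10302577e-01  2.12066615e-05 -1.57139426e-05] [-0.36501734 -0.35659651  0.27770765]
```

View pics/scene.png

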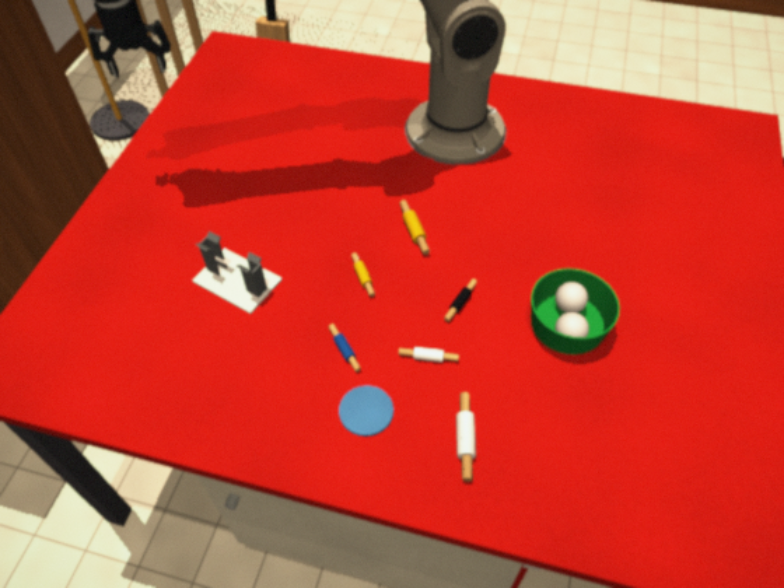

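View pics/sc.png

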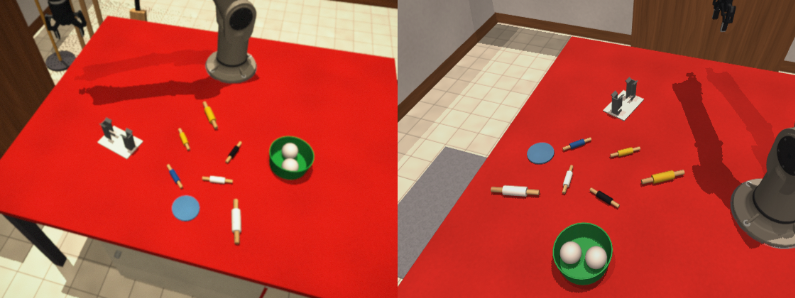

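Candidates, in scene-camera pixels (view divided by 1.4):
- White: small at (306,253), large at (333,311). I take the small one.
- Yellow: small at (259,196), large at (296,162). I take the small one.
- Blue: bail at (246,248). The coaster at (261,293) is also blue.
- Black: (329,214), the only one.

Next I measure poses with both cameras and check a close crop.

```bash
cat >> h.py <<'E'
ROI={'white':(.644,.086),'yellow':(.497,-.084),'blue':(.665,-.072),'black':(.51,.116)}
def allpts(p):
    m=p['z_map']>0; v,u=np.nonzero(m); return pts(p,m),p['color'][v,u]
def bail(p,c,rad=.075):
    # points above the table round the expected place; axis by box of footprint
    P,C=allpts(p); k=(np.hypot(*(P[:,:2]-c).T)<rad)&(C[:,0].astype(int)-np.maximum(C[:,1],C[:,2])<95)&(P[:,2]>.002)&(P[:,2]<.05)
    Q=P[k]; (x,y),(w,h),a=cv2.minAreaRect(Q[:,:2].astype(np.float32))
    d=np.linalg.svd(Q[:,:2]-Q[:,:2].mean(0),full_matrices=False)[2][0]
    s=(Q[:,:2]-Q[:,:2].mean(0))@d
    return Q.mean(0),np.degrees(np.arctan2(d[1],d[0]))%180,np.ptp(s),Q[:,:2].mean(0)+d*(s.max()+s.min())/2,len(Q)
def toolang(s):
    x,y,z,w=s['tool_rot']; return np.degrees(np.arctan2(2*(x*y+z*w),1-2*(y*y+z*z)))
def goto(x,y,z,ang):
    s=r.sense();a=toolang(s);t=np.radians(a);d=np.array([x,y,z])-s['tcp_pos']
    yaw=(a-ang+90)%180-90
    print('tx %.4f ty %.4f tz %.4f yaw %.1f (alt %.1f) q7 %.2f q1 %.2f'%(d[0]*np.cos(t)+d[1]*np.sin(t),d[0]*np.sin(t)-d[1]*np.cos(t),-d[2],yaw,yaw-180*np.sign(yaw),s['qpos'][6],s['qpos'][0]))
E
python3 - <<'E'
from h import *
np.set_printoptions(precision=4,suppress=True)
for cam in('scene','side'):
    p=r.snapshot(cam)
    for n,c in ROI.items():
        print(cam,n,*bail(p,c))
    P,C=allpts(p);k=(np.hypot(*(P[:,:2]-(.571,-.336)).T)<.13)
    g=P[k&(P[:,2]>.075)];
    d=np.linalg.svd(g[:,:2]-g[:,:2].mean(0),full_matrices=False)[2][0];s=(g[:,:2]-g[:,:2].mean(0))@d
    print('guides',len(g),g.mean(0),g[:,2].max(),np.degrees(np.arctan2(d[1],d[0]))%180,np.ptp(s),[g[s>0].mean(0),g[s<0].mean(0)])
    b=k&(P[:,2]<.02)&(C.min(1)>110); print('base',cv2.minAreaRect(P[b][:,:2].astype(np.float32)),P[b].mean(0))
    if cam=='scene':
        u,v=map(int,px(p,(.571,-.336,.03)));A=p['color'][v-45:v+45,u-60:u+60]
        u,v=map(int,px(p,(.57,.01,.01)));B=p['color'][v-60:v+60,u-80:u+80]
        save('crop',np.hstack([cv2.resize(A,(400,300)),cv2.resize(B,(400,300))]))
        
E
```

```text
scene white [0.6436 0.0856 0.0172] 98.0517408099576 0.10650846977373457 [0.6437 0.0846] 285
scene yellow [ 0.4971 -0.0836  0.0182] 36.30580846963021 0.10836871231849213 [ 0.4921 -0.0873] 191
scene blue [ 0.67   -0.0676  0.0186] 45.02201636260919 0.10800940837193557 [ 0.6676 -0.07  ] 241
scene black [0.5099 0.117  0.018 ] 161.5885266043014 0.10859549480405928 [0.5055 0.1185] 199
guides 269 [ 0.5624 -0.325   0.0868] 0.09775560662287207 72.75858785052587 0.1391559540858669 [array([ 0.5462, -0.3778,  0.087 ]), array([ 0.5773, -0.2764,  0.0866])]
base ((0.5611035227775574, -0.3317505717277527), (0.15987293422222137, 0.10702099651098251), 72.81938171386719) [ 0.5719 -0.3314  0.0066]
side white [0.6379 0.0901 0.0165] 97.37833126855985 0.11278954639646784 [0.6385 0.0855] 297
side yellow [ 0.4898 -0.0811  0.0155] 36.414246918152685 0.11061445679056689 [ 0.4888 -0.0819] 295
side blue [ 0.6635 -0.0651  0.0151] 44.92125462152264 0.11030944258354897 [ 0.6626 -0.0661] 285
side black [0.5018 0.1205 0.0162] 162.75274166494052 0.1087178818298146 [0.5037 0.1199] 366
guides 236 [ 0.5669 -0.3245  0.0856] 0.09443090997500897 73.02920369969611 0.14102902266376224 [array([ 0.5818, -0.2766,  0.0857]), array([ 0.5504, -0.3775,  0.0854])]
base ((0.5623234510421753, -0.331487238407135), (0.15818126499652863, 0.10437294095754623), 74.04657745361328) [ 0.5549 -0.3231  0.0052]
```

View pics/crop.png

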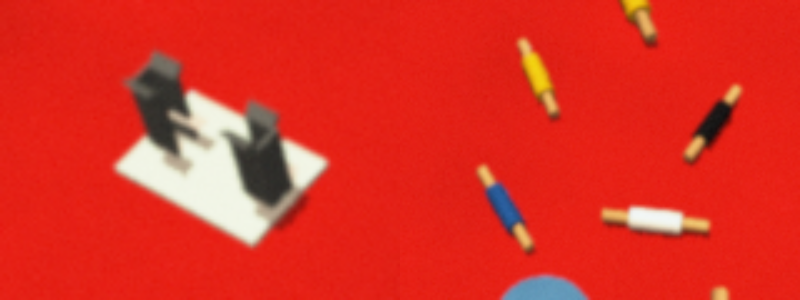

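The crop shows the four small bails lying clear of each other, and the magazine with both guides upright, slots open and its axis at about 73°. I go above white.

```bash
python3 -c "
from h import *
goto(.641,.085,.2,98)"
```

```text
tx 0.6192 ty -0.4889 tz 0.0423 yaw -73.7 (alt 106.3) q7 -0.08 q1 1.04
```

Emit:
{"name": "drive_tool", "arguments": {"moves": [{"tx":0.6192,"ty":-0.4889,"tz":0.042,"yaw":-73.7},{"tx":0.6192,"ty":-0.4889,"tz":0.042,"yaw":-73.7},{"tx":0.6192,"ty":-0.4889,"tz":0.042,"yaw":-73.7},{"tx":0.6192,"ty":-0.4889,"tz":0.042,"yaw":-73.7},{"tx":0.6192,"ty":-0.4889,"tz":0.042,"yaw":-73.7},{"tx":0.6192,"ty":-0.4889,"tz":0.042,"yaw":-73.7},{"tx":0.6192,"ty":-0.4889,"tz":0.042,"yaw":-73.7},{"tx":0.6192,"ty":-0.4889,"tz":0.042,"yaw":-73.7},{"tx":0.6192,"ty":-0.4889,"tz":0.042,"yaw":-73.7},{"tx":0.6192,"ty":-0.4889,"tz":0.042,"yaw":-73.7},{"tx":0.6192,"ty":-0.4889,"tz":0.042,"yaw":-73.7},{"tx":0.6192,"ty":-0.4889,"tz":0.042,"yaw":-73.7},{"tx":0.6192,"ty":-0.4889,"tz":0.042,"yaw":-73.7},{"tx":0.6192,"ty":-0.4889,"tz":0.042,"yaw":-73.7},{"tx":0.6192,"ty":-0.4889,"tz":0.042,"yaw":-73.7},{"tx":0.6192,"ty":-0.4889,"tz":0.042,"yaw":-73.7},{"tx":0.6192,"ty":-0.4889,"tz":0.042,"yaw":-73.7},{"tx":0.6192,"ty":-0.4889,"tz":0.042,"yaw":-73.7},{"tx":0.6192,"ty":-0.4889,"tz":0.042,"yaw":-73.7},{"tx":0.6192,"ty":-0.4889,"tz":0.042,"yaw":-73.7}], "gripper": 0}}

```text
time_s: 2.6
tcp_pos: [0.6408, 0.0828, 0.2004]
tool_rot: [0.657, 0.754, -0.0, 0.0]
wrist_force: [-1.0, -0.3, -0.0]
gripper_width: 1.003
grip_force: 0.0
```

```bash
python3 - <<'E'
from h import *
p=r.snapshot('wrist');save('w1',p['color'])
s=r.sense();print(s['tcp_pos'],toolang(s),s['qpos'].round(2) if hasattr(s['qpos'],'round') else s['qpos'])
C=bail(p,ROI['white']);print(C)
goto(*C[3],.012,C[1])
E
```

```text
[0.64087187 0.08295211 0.20048843] 97.8370451802967 [ 0.11  0.51 -0.47  1.64  0.26  1.05 -0.3 ]
(array([0.64132179, 0.08860473, 0.01813927]), np.float64(97.3724287625095), np.float64(0.11008701318944741), array([0.64183198, 0.08466161]), 1578)
tx 0.0016 ty 0.0012 tz 0.1885 yaw 0.5 (alt -179.5) q7 -0.30 q1 0.11
```

View pics/w1.png

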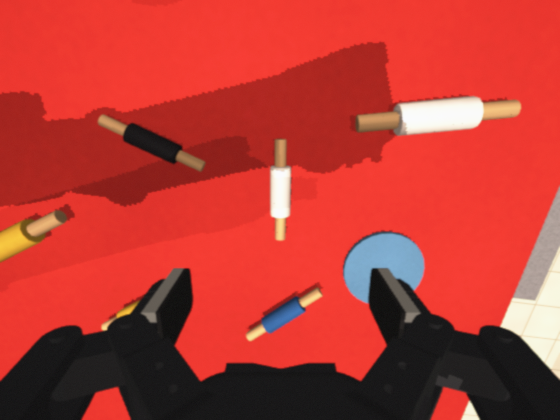

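The wrist view shows the small white bail at (280,190) between the finger lines, with large white at (440,115), black at (150,143) and blue at (285,313) all clear. I descend.

Emit:
{"name": "drive_tool", "arguments": {"moves": [{"tx":0.001,"ty":0.001,"tz":0.05},{"tx":0.001,"ty":0.001,"tz":0.1},{"tx":0.001,"ty":0.001,"tz":0.14},{"tx":0.001,"ty":0.001,"tz":0.165},{"tx":0.001,"ty":0.001,"tz":0.18},{"tx":0.001,"ty":0.001,"tz":0.187},{"tx":0.001,"ty":0.001,"tz":0.187}]}}

```text
$.moves[0]: bad value
```

Emit:
{"name": "drive_tool", "arguments": {"moves": [{"tx":0},{"tx":0},{"tx":0},{"tx":0},{"tx":0},{"tx":0},{"tx":0},{"tx":0},{"tx":0},{"tx":0}], "gripper": 1}}

```text
$.moves[0]: bad value
```

Emit:
{"name": "drive_tool", "arguments": {"moves": [{"tx":0.001,"ty":0.001,"tz":0.05,"yaw":0},{"tx":0.001,"ty":0.001,"tz":0.1,"yaw":0},{"tx":0.001,"ty":0.001,"tz":0.14,"yaw":0},{"tx":0.001,"ty":0.001,"tz":0.165,"yaw":0},{"tx":0.001,"ty":0.001,"tz":0.18,"yaw":0},{"tx":0.001,"ty":0.001,"tz":0.187,"yaw":0},{"tx":0.001,"ty":0.001,"tz":0.187,"yaw":0}]}}

```text
time_s: 3.35
tcp_pos: [0.642, 0.0857, 0.0134]
tool_rot: [0.656, 0.754, 0.0, 0.0]
wrist_force: [0.6, -0.3, -0.5]
gripper_width: 0.999
grip_force: 0.0
```

Emit:
{"name": "drive_tool", "arguments": {"moves": [{"tx":0,"ty":0,"tz":0,"yaw":0},{"tx":0,"ty":0,"tz":0,"yaw":0},{"tx":0,"ty":0,"tz":0,"yaw":0},{"tx":0,"ty":0,"tz":0,"yaw":0},{"tx":0,"ty":0,"tz":0,"yaw":0},{"tx":0,"ty":0,"tz":0,"yaw":0},{"tx":0,"ty":0,"tz":0,"yaw":0},{"tx":0,"ty":0,"tz":0,"yaw":0}], "gripper": 1}}

```text
time_s: 4.15
tcp_pos: [0.6424, 0.0862, 0.0141]
tool_rot: [0.656, 0.755, 0.0, 0.0]
wrist_force: [-0.7, -0.5, 5.9]
gripper_width: 0.232
grip_force: 58.7
```

```bash
python3 -c "
from h import *
goto(.562,-.33,.2,73.5)"
```

```text
tx -0.4010 ty -0.1374 tz -0.1859 yaw 24.5 (alt -155.5) q7 -0.40 q1 0.05
```

Emit:
{"name": "drive_tool", "arguments": {"moves": [{"tx":0,"ty":0,"tz":-0.02,"yaw":0},{"tx":0,"ty":0,"tz":-0.06,"yaw":0},{"tx":0,"ty":0,"tz":-0.11,"yaw":0},{"tx":-0.401,"ty":-0.137,"tz":-0.186,"yaw":24.5},{"tx":-0.401,"ty":-0.137,"tz":-0.186,"yaw":24.5},{"tx":-0.401,"ty":-0.137,"tz":-0.186,"yaw":24.5},{"tx":-0.401,"ty":-0.137,"tz":-0.186,"yaw":24.5},{"tx":-0.401,"ty":-0.137,"tz":-0.186,"yaw":24.5},{"tx":-0.401,"ty":-0.137,"tz":-0.186,"yaw":24.5},{"tx":-0.401,"ty":-0.137,"tz":-0.186,"yaw":24.5},{"tx":-0.401,"ty":-0.137,"tz":-0.186,"yaw":24.5},{"tx":-0.401,"ty":-0.137,"tz":-0.186,"yaw":24.5},{"tx":-0.401,"ty":-0.137,"tz":-0.186,"yaw":24.5},{"tx":-0.401,"ty":-0.137,"tz":-0.186,"yaw":24.5},{"tx":-0.401,"ty":-0.137,"tz":-0.186,"yaw":24.5},{"tx":-0.401,"ty":-0.137,"tz":-0.186,"yaw":24.5}]}}

```text
time_s: 5.75
tcp_pos: [0.5624, -0.3279, 0.199]
tool_rot: [0.8, 0.599, 0.0, -0.001]
wrist_force: [0.7, -0.2, -0.4]
gripper_width: 0.229
grip_force: 58.8
```

```bash
python3 - <<'E'
from h import *
np.set_printoptions(precision=4,suppress=True)
p=r.snapshot('wrist');save('w2',p['color'])
s=r.sense();print(s['tcp_pos'],toolang(s),s['gripper_width'])
P,C=allpts(p);k=(np.hypot(*(P[:,:2]-(.562,-.331)).T)<.11)
for lo,hi in((.075,.1),(.088,.1)):
    g=P[k&(P[:,2]>lo)&(P[:,2]<hi)]
    d=np.linalg.svd(g[:,:2]-g[:,:2].mean(0),full_matrices=False)[2][0]
    print(len(g),g.mean(0),np.degrees(np.arctan2(d[1],d[0]))%180,cv2.minAreaRect(g[:,:2].astype(np.float32)))
b=P[k&(P[:,2]<.012)&(C.min(1)>90)];print('base',len(b),cv2.minAreaRect(b[:,:2].astype(np.float32)))
print(r.place_of(p,'magazine_mouth')[:1],px(p,(.562,-.331,.094)))
Q=P[(P[:,2]>.16)&(P[:,2]<.23)&(np.hypot(*(P[:,:2]-s['tcp_pos'][:2]).T)<.06)]; print('held',len(Q))
E
```

```text
[ 0.5623 -0.3283  0.1991] 73.62796015498003 0.228213090017332
1426 [ 0.5799 -0.2787  0.0892] 162.33071438962057 ((0.5799390077590942, -0.27921122312545776), (0.03208848461508751, 0.04237492382526398), 72.3535385131836)
896 [ 0.5796 -0.2802  0.0916] 162.82739405572175 ((0.5795437097549438, -0.2804020047187805), (0.029075395315885544, 0.04239637404680252), 72.49580383300781)
base 8159 ((0.563991904258728, -0.330154150724411), (0.15407152473926544, 0.10390136390924454), 73.02762603759766)
[{'location': [280.7, 219.1], 'p': 0.95}] [np.float64(279.8535916829886), np.float64(221.10754869072576)]
held 9517
```

View pics/w2.png

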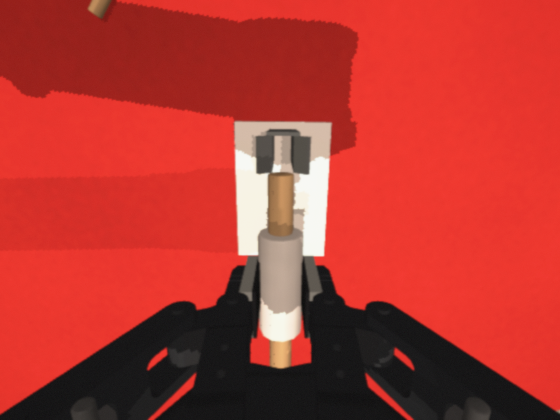

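The wrist view shows white held square (axis at column 281), with the far guide slot at (283,150) in line with it. I centre and lower part-way, watching the force.

```bash
python3 -c "
from h import *
goto(.5635,-.33,.037,73)"
```

```text
tx -0.0011 ty 0.0016 tz 0.1621 yaw 0.6 (alt -179.4) q7 0.01 q1 0.65
```

Emit:
{"name": "drive_tool", "arguments": {"moves": [{"tx":0,"ty":0.0015,"tz":0.04,"yaw":0.5},{"tx":0,"ty":0.0015,"tz":0.07,"yaw":0.5},{"tx":0,"ty":0.0015,"tz":0.09,"yaw":0.5},{"tx":0,"ty":0.0015,"tz":0.095,"yaw":0.5},{"tx":0,"ty":0.0015,"tz":0.095,"yaw":0.5},{"tx":0,"ty":0.0015,"tz":0.095,"yaw":0.5}]}}

```text
time_s: 6.45
tcp_pos: [0.5643, -0.3306, 0.1056]
tool_rot: [0.804, 0.595, 0.001, 0.001]
wrist_force: [0.0, -0.8, -0.4]
gripper_width: 0.233
grip_force: 58.8
```

```bash
python3 - <<'E'
from h import *
p=r.snapshot('wrist');q=r.snapshot('side');u,v=map(int,px(q,(.5635,-.33,.07)))
save('w3',np.hstack([p['color'][::1],cv2.resize(q['color'][v-50:v+55,u-30:u+30],(240,420))]))
goto(.5635,-.33,.037,73);print(r.sense()['tcp_pos'])
E
```

```text
tx 0.0005 ty -0.0010 tz 0.0689 yaw -0.0 (alt 180.0) q7 -0.03 q1 0.63
[ 0.56425853 -0.3307942   0.10590228]
```

View pics/w3.png

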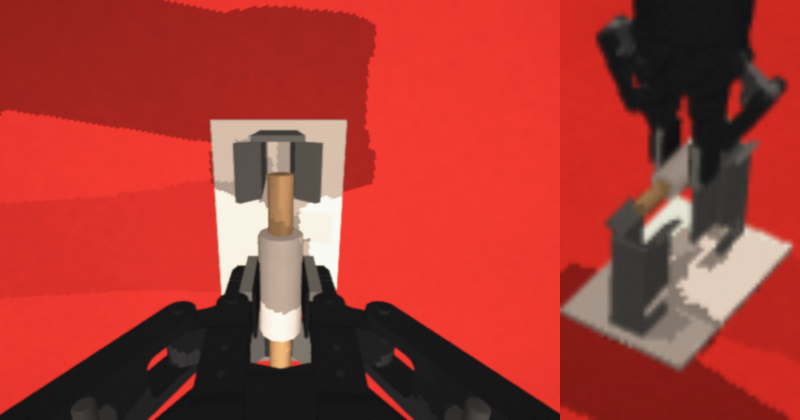

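The wrist view shows the spigot at column 281 and the slot centred near 278, so I shift about 1 mm to −y and go down.

Emit:
{"name": "drive_tool", "arguments": {"moves": [{"tx":0,"ty":-0.0012,"tz":0.01,"yaw":0},{"tx":0,"ty":-0.0012,"tz":0.025,"yaw":0},{"tx":0,"ty":-0.0012,"tz":0.04,"yaw":0},{"tx":0,"ty":-0.0012,"tz":0.055,"yaw":0},{"tx":0,"ty":-0.0012,"tz":0.067,"yaw":0},{"tx":0,"ty":-0.0012,"tz":0.068,"yaw":0},{"tx":0,"ty":-0.0012,"tz":0.068,"yaw":0}]}}

```text
time_s: 7.25
tcp_pos: [0.562, -0.3299, 0.0357]
tool_rot: [0.804, 0.595, -0.0, -0.0]
wrist_force: [-0.3, 0.2, 0.4]
gripper_width: 0.228
grip_force: 58.8
```

Emit:
{"name": "drive_tool", "arguments": {"moves": [{"tx":0,"ty":0,"tz":0,"yaw":0},{"tx":0,"ty":0,"tz":0,"yaw":0},{"tx":0,"ty":0,"tz":0,"yaw":0},{"tx":0,"ty":0,"tz":0,"yaw":0},{"tx":0,"ty":0,"tz":0,"yaw":0},{"tx":0,"ty":0,"tz":-0.03,"yaw":0},{"tx":0,"ty":0,"tz":-0.08,"yaw":0},{"tx":0,"ty":0,"tz":-0.12,"yaw":0},{"tx":0,"ty":0,"tz":-0.16,"yaw":0},{"tx":0,"ty":0,"tz":-0.16,"yaw":0}], "gripper": 0}}

```text
time_s: 8.25
tcp_pos: [0.5655, -0.3315, 0.2032]
tool_rot: [0.804, 0.595, 0.003, 0.005]
wrist_force: [1.3, -1.1, 0.7]
gripper_width: 1.0
grip_force: 0.0
```

```bash
python3 - <<'E'
from h import *
np.set_printoptions(precision=4,suppress=True)
p=r.snapshot('wrist');q=r.snapshot('side');u,v=map(int,px(q,(.5635,-.33,.05)))
save('w4',np.hstack([p['color'][::1],cv2.resize(q['color'][v-50:v+55,u-30:u+30],(240,420))]))
P,C=allpts(p); a=np.radians(72.8); d=P[:,:2]-(.5635,-.33); s=d@[np.cos(a),np.sin(a)]; t=d@[np.sin(a),-np.cos(a)]
k=(abs(s)<.025)&(abs(t)<.014)&(P[:,2]>.012)&(P[:,2]<.1)
print('barrel top',k.sum(),np.percentile(P[k][:,2],[50,90,98]), 'cross',np.median(t[k]))
B=bail(p,ROI['yellow']) if 0 else bail(q,ROI['yellow']);print(B)
goto(.4905,-.0845,.2,36.4)
E
```

```text
barrel top 927 [0.0264 0.0282 0.0288] cross 0.0007956572159832482
(array([ 0.4895, -0.0814,  0.0154]), np.float64(35.89302540739029), np.float64(0.11254792259416706), array([ 0.4875, -0.0829]), 296)
tx 0.2140 ty -0.1409 tz -0.0025 yaw 36.6 (alt -143.4) q7 0.00 q1 0.65
```

View pics/w4.png

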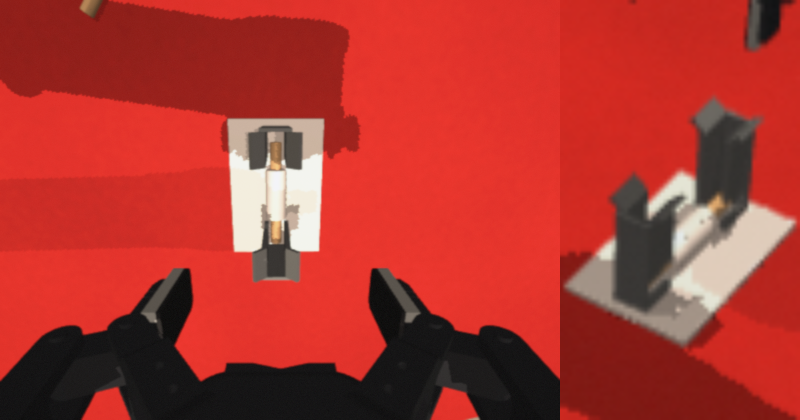

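White lies level in both guides: barrel top at 28 mm, wrist pixel (275,195). Next is yellow.

Emit:
{"name": "drive_tool", "arguments": {"moves": [{"tx":0.214,"ty":-0.141,"tz":0,"yaw":36.6},{"tx":0.214,"ty":-0.141,"tz":0,"yaw":36.6},{"tx":0.214,"ty":-0.141,"tz":0,"yaw":36.6},{"tx":0.214,"ty":-0.141,"tz":0,"yaw":36.6},{"tx":0.214,"ty":-0.141,"tz":0,"yaw":36.6},{"tx":0.214,"ty":-0.141,"tz":0,"yaw":36.6},{"tx":0.214,"ty":-0.141,"tz":0,"yaw":36.6},{"tx":0.214,"ty":-0.141,"tz":0,"yaw":36.6},{"tx":0.214,"ty":-0.141,"tz":0,"yaw":36.6},{"tx":0.214,"ty":-0.141,"tz":0,"yaw":36.6}]}}

```text
time_s: 9.35
tcp_pos: [0.49, -0.0858, 0.1959]
tool_rot: [0.95, 0.311, -0.0, -0.0]
wrist_force: [-0.7, -0.7, -0.2]
gripper_width: 1.004
grip_force: 0.0
```

```bash
python3 - <<'E'
from h import *
p=r.snapshot('wrist');save('w5',p['color'],.7)
C=bail(p,(.4905,-.0845),.068);print(C)
s=r.sense();print(s['tcp_pos'],s['qpos'])
goto(*C[3],.014,C[1])
E
```

```text
(array([ 0.49488273, -0.0836084 ,  0.01818508]), np.float64(36.05750101276371), np.float64(0.10962390337409764), array([ 0.49231862, -0.08547526]), 1593)
[ 0.49003964 -0.08550933  0.19600621] [ 0.28709711  0.25684457 -0.27841811  2.00477699  0.08992416  0.89181759
 -0.9771998 ]
tx 0.0019 ty 0.0013 tz 0.1820 yaw 0.2 (alt -179.8) q7 -0.98 q1 0.29
```

View pics/w5.png

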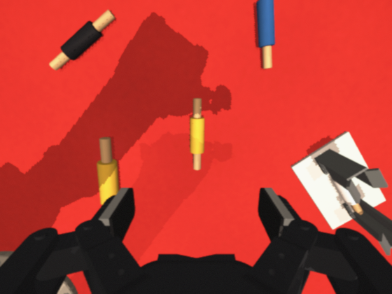

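Small yellow sits centred at (197,135) in the view. The large yellow's end at (107,145) is about 130 mm away, so it is clear. I descend and grip.

Emit:
{"name": "drive_tool", "arguments": {"moves": [{"tx":0.002,"ty":0.001,"tz":0.05,"yaw":0},{"tx":0.002,"ty":0.001,"tz":0.1,"yaw":0},{"tx":0.002,"ty":0.001,"tz":0.14,"yaw":0},{"tx":0.002,"ty":0.001,"tz":0.165,"yaw":0},{"tx":0.002,"ty":0.001,"tz":0.178,"yaw":0},{"tx":0.002,"ty":0.001,"tz":0.182,"yaw":0},{"tx":0.002,"ty":0.001,"tz":0.182,"yaw":0}]}}

```text
time_s: 10.1
tcp_pos: [0.4927, -0.0841, 0.0146]
tool_rot: [0.95, 0.312, 0.0, 0.0]
wrist_force: [-0.2, 0.3, -0.5]
gripper_width: 1.001
grip_force: 0.0
```

Emit:
{"name": "drive_tool", "arguments": {"moves": [{"tx":0,"ty":0,"tz":0,"yaw":0},{"tx":0,"ty":0,"tz":0,"yaw":0},{"tx":0,"ty":0,"tz":0,"yaw":0},{"tx":0,"ty":0,"tz":0,"yaw":0},{"tx":0,"ty":0,"tz":0,"yaw":0},{"tx":0,"ty":0,"tz":0,"yaw":0},{"tx":0,"ty":0,"tz":0,"yaw":0},{"tx":0,"ty":0,"tz":0,"yaw":0}], "gripper": 1}}

```text
time_s: 10.9
tcp_pos: [0.4926, -0.084, 0.015]
tool_rot: [0.95, 0.312, 0.0, 0.0]
wrist_force: [-0.9, -0.1, 7.3]
gripper_width: 0.234
grip_force: 58.5
```

```bash
python3 -c "
from h import *
goto(.563,-.33,.2,73)"
```

```text
tx -0.0892 ty 0.2398 tz -0.1850 yaw -36.6 (alt 143.4) q7 -1.10 q1 0.21
```

Emit:
{"name": "drive_tool", "arguments": {"moves": [{"tx":0,"ty":0,"tz":-0.02,"yaw":0},{"tx":0,"ty":0,"tz":-0.06,"yaw":0},{"tx":0,"ty":0,"tz":-0.11,"yaw":0},{"tx":0,"ty":0,"tz":-0.16,"yaw":0},{"tx":-0.089,"ty":0.24,"tz":-0.185,"yaw":-36.6},{"tx":-0.089,"ty":0.24,"tz":-0.185,"yaw":-36.6},{"tx":-0.089,"ty":0.24,"tz":-0.185,"yaw":-36.6},{"tx":-0.089,"ty":0.24,"tz":-0.185,"yaw":-36.6},{"tx":-0.089,"ty":0.24,"tz":-0.185,"yaw":-36.6},{"tx":-0.089,"ty":0.24,"tz":-0.185,"yaw":-36.6},{"tx":-0.089,"ty":0.24,"tz":-0.185,"yaw":-36.6},{"tx":-0.089,"ty":0.24,"tz":-0.185,"yaw":-36.6},{"tx":-0.089,"ty":0.24,"tz":-0.185,"yaw":-36.6},{"tx":-0.089,"ty":0.24,"tz":-0.185,"yaw":-36.6},{"tx":-0.089,"ty":0.24,"tz":-0.185,"yaw":-36.6},{"tx":-0.089,"ty":0.24,"tz":-0.185,"yaw":-36.6}]}}

```text
time_s: 12.5
tcp_pos: [0.5629, -0.3292, 0.1995]
tool_rot: [0.804, 0.595, 0.0, 0.0]
wrist_force: [1.2, -0.1, -0.9]
gripper_width: 0.23
grip_force: 59.0
```

```bash
python3 -c "
from h import *
goto(.563,-.33,.105,73);s=r.sense();print(s['tcp_pos'],toolang(s))"
```

```text
tx -0.0007 ty 0.0003 tz 0.0945 yaw 0.0 (alt -180.0) q7 0.00 q1 0.65
[ 0.56292041 -0.32920283  0.19947596] 73.03240363094596
```

Lower yellow to above the flare, then check it against the slot.

Emit:
{"name": "drive_tool", "arguments": {"moves": [{"tx":0,"ty":0,"tz":0.04,"yaw":0},{"tx":0,"ty":0,"tz":0.07,"yaw":0},{"tx":0,"ty":0,"tz":0.09,"yaw":0},{"tx":0,"ty":0,"tz":0.095,"yaw":0},{"tx":0,"ty":0,"tz":0.095,"yaw":0},{"tx":0,"ty":0,"tz":0.095,"yaw":0}]}}

```text
time_s: 13.1
tcp_pos: [0.5638, -0.3301, 0.1057]
tool_rot: [0.804, 0.595, 0.001, 0.001]
wrist_force: [-0.0, -0.7, -0.5]
gripper_width: 0.232
grip_force: 59.0
```

```bash
cat >> h.py <<'E'
def slot():
    p=r.snapshot('wrist');save('slot%d'%(1000*r.sense()['time_s']),p['color'])
    P,C=allpts(p); a=np.radians(73); d=P[:,:2]-(.5630,-.33); s=d@[np.cos(a),np.sin(a)]; t=d@[np.sin(a),-np.cos(a)]
    k=(s>.034)&(s<.09)&(abs(t)<.025)&(P[:,2]>.086)&(P[:,2]<.1)&(np.ptp(C.astype(int),axis=1)<25)
    print('guide top cross mid',k.sum(),1000*np.percentile(t[k],[1,99]),1000*np.percentile(t[k],[1,99]).mean())
    w=(s>.03)&(s<.06)&(abs(t)<.02)&(np.ptp(C.astype(int),axis=1)>35)&(np.ptp(C.astype(int),axis=1)<150)&(P[:,2]>.094)
    print('spigot cross',w.sum(),1000*np.percentile(t[w],[5,95]).mean(),'end',1000*s[w].max(),'z',P[w][:,2].max())
    q=r.sense();e=q['tcp_pos'][:2]-[.563,-.33];print('tcp',e@[np.cos(a),np.sin(a)]*1000,e@[np.sin(a),-np.cos(a)]*1000,q['tcp_pos'][2],toolang(q))
E
python3 -c "
from h import *
slot()"
```

```text
guide top cross mid 2697 [-19.86359696  21.5860298 ] 0.8612164165326431
spigot cross 1369 1.3029675875636304 end 53.778736263896 z 0.10951905078361099
tcp -0.015023840072554568 0.9016470471031549 0.10591913076174492 72.97629643538326
```

Spigot and slot agree within 0.5 mm. I lower to about 2 mm above rest.

Emit:
{"name": "drive_tool", "arguments": {"moves": [{"tx":0,"ty":-0.0005,"tz":0.01,"yaw":0},{"tx":0,"ty":-0.0005,"tz":0.025,"yaw":0},{"tx":0,"ty":-0.0005,"tz":0.04,"yaw":0},{"tx":0,"ty":-0.0005,"tz":0.052,"yaw":0},{"tx":0,"ty":-0.0005,"tz":0.059,"yaw":0},{"tx":0,"ty":-0.0005,"tz":0.059,"yaw":0},{"tx":0,"ty":-0.0005,"tz":0.059,"yaw":0}]}}

```text
time_s: 13.85
tcp_pos: [0.5624, -0.3297, 0.045]
tool_rot: [0.804, 0.595, -0.0, -0.0]
wrist_force: [-0.1, -0.2, -0.1]
gripper_width: 0.232
grip_force: 59.1
```

Emit:
{"name": "drive_tool", "arguments": {"moves": [{"tx":0,"ty":0,"tz":0,"yaw":0},{"tx":0,"ty":0,"tz":0,"yaw":0},{"tx":0,"ty":0,"tz":0,"yaw":0},{"tx":0,"ty":0,"tz":0,"yaw":0},{"tx":0,"ty":0,"tz":0,"yaw":0},{"tx":0,"ty":0,"tz":-0.03,"yaw":0},{"tx":0,"ty":0,"tz":-0.08,"yaw":0},{"tx":0,"ty":0,"tz":-0.12,"yaw":0},{"tx":0,"ty":0,"tz":-0.155,"yaw":0},{"tx":0,"ty":0,"tz":-0.155,"yaw":0}], "gripper": 0}}

```text
time_s: 14.85
tcp_pos: [0.5654, -0.331, 0.2066]
tool_rot: [0.804, 0.595, 0.002, 0.005]
wrist_force: [0.4, -0.0, -1.2]
gripper_width: 0.995
grip_force: 0.0
```

```bash
cat >> h.py <<'E'
def seated():
    p=r.snapshot('wrist'); P,C=allpts(p); a=np.radians(73); d=P[:,:2]-(.5630,-.33); s=d@[np.cos(a),np.sin(a)]; t=d@[np.sin(a),-np.cos(a)]
    for lo,hi in((-.025,0),(0,.025)):
        k=(s>lo)&(s<hi)&(abs(t)<.014)&(P[:,2]>.012)&(P[:,2]<.12)
        print('barrel top',k.sum(),np.percentile(P[k][:,2],[50,95,98]).round(4),'cross',np.median(t[k]).round(4),np.median(C[k],0))
E
python3 - <<'E'
from h import *
seated()
q=r.snapshot('side');C=bail(q,ROI['blue'],.068);print(C)
goto(.665,-.069,.2,45)
E
```

```text
barrel top 501 [0.0485 0.0505 0.0509] cross 0.0008 [232. 175.  57.]
barrel top 565 [0.0484 0.0504 0.0508] cross 0.0009 [237. 183.  62.]
(array([ 0.66365804, -0.06443711,  0.01540685]), np.float64(44.44892617668518), np.float64(0.10887450813790932), array([ 0.66249492, -0.06557807]), 283)
tx 0.2794 ty 0.0215 tz 0.0013 yaw 28.0 (alt -152.0) q7 -0.00 q1 0.66
```

Yellow is level on white (barrel top 50.5 mm at both ends). Next is blue.

Emit:
{"name": "drive_tool", "arguments": {"moves": [{"tx":0.279,"ty":0.0215,"tz":0,"yaw":28},{"tx":0.279,"ty":0.0215,"tz":0,"yaw":28},{"tx":0.279,"ty":0.0215,"tz":0,"yaw":28},{"tx":0.279,"ty":0.0215,"tz":0,"yaw":28},{"tx":0.279,"ty":0.0215,"tz":0,"yaw":28},{"tx":0.279,"ty":0.0215,"tz":0,"yaw":28},{"tx":0.279,"ty":0.0215,"tz":0,"yaw":28},{"tx":0.279,"ty":0.0215,"tz":0,"yaw":28},{"tx":0.279,"ty":0.0215,"tz":0,"yaw":28},{"tx":0.279,"ty":0.0215,"tz":0,"yaw":28}]}}

```text
time_s: 15.95
tcp_pos: [0.6639, -0.0715, 0.1997]
tool_rot: [0.925, 0.381, -0.001, 0.0]
wrist_force: [0.1, 0.2, 1.5]
gripper_width: 0.999
grip_force: 0.0
```

```bash
python3 - <<'E'
from h import *
p=r.snapshot('wrist')
C=bail(p,(.665,-.068),.068);print(C)
print(r.place_of(p,'bail_blue')[:2],px(p,[*C[3],.011]),r.sense()['tcp_pos'])
goto(*C[3],.0145,C[1])
E
```

```text
(array([ 0.6688958 , -0.06727191,  0.0183222 ]), np.float64(44.50997127813628), np.float64(0.10990479704837702), array([ 0.66669519, -0.0694352 ]), 1528)
[{'location': [279.9, 187.4], 'p': 0.75}] [np.float64(280.54367976178895), np.float64(190.33382920725475)] [ 0.66417492 -0.07094156  0.20013386]
tx 0.0028 ty 0.0007 tz 0.1856 yaw 0.3 (alt -179.7) q7 -0.89 q1 0.19
```

Emit:
{"name": "drive_tool", "arguments": {"moves": [{"tx":0.002,"ty":0.001,"tz":0.05,"yaw":0},{"tx":0.002,"ty":0.001,"tz":0.1,"yaw":0},{"tx":0.002,"ty":0.001,"tz":0.14,"yaw":0},{"tx":0.002,"ty":0.001,"tz":0.165,"yaw":0},{"tx":0.002,"ty":0.001,"tz":0.18,"yaw":0},{"tx":0.002,"ty":0.001,"tz":0.186,"yaw":0},{"tx":0.002,"ty":0.001,"tz":0.186,"yaw":0}]}}

```text
time_s: 16.75
tcp_pos: [0.667, -0.0688, 0.0145]
tool_rot: [0.924, 0.382, 0.0, 0.0]
wrist_force: [0.1, 0.2, 0.4]
gripper_width: 0.999
grip_force: 0.0
```

Emit:
{"name": "drive_tool", "arguments": {"moves": [{"tx":0,"ty":0,"tz":0,"yaw":0},{"tx":0,"ty":0,"tz":0,"yaw":0},{"tx":0,"ty":0,"tz":0,"yaw":0},{"tx":0,"ty":0,"tz":0,"yaw":0},{"tx":0,"ty":0,"tz":0,"yaw":0},{"tx":0,"ty":0,"tz":0,"yaw":0},{"tx":0,"ty":0,"tz":0,"yaw":0},{"tx":0,"ty":0,"tz":0,"yaw":0}], "gripper": 1}}

```text
time_s: 17.55
tcp_pos: [0.6672, -0.0685, 0.0152]
tool_rot: [0.924, 0.382, 0.0, 0.0]
wrist_force: [-1.7, 0.3, 6.7]
gripper_width: 0.23
grip_force: 58.8
```

```bash
python3 -c "
from h import *
goto(.563,-.33,.2,73)"
```

```text
tx -0.2585 ty 0.1113 tz -0.1848 yaw -28.0 (alt 152.0) q7 -0.95 q1 0.16
```

Emit:
{"name": "drive_tool", "arguments": {"moves": [{"tx":0,"ty":0,"tz":-0.02,"yaw":0},{"tx":0,"ty":0,"tz":-0.06,"yaw":0},{"tx":0,"ty":0,"tz":-0.11,"yaw":0},{"tx":0,"ty":0,"tz":-0.16,"yaw":0},{"tx":-0.2585,"ty":0.1115,"tz":-0.185,"yaw":-28},{"tx":-0.2585,"ty":0.1115,"tz":-0.185,"yaw":-28},{"tx":-0.2585,"ty":0.1115,"tz":-0.185,"yaw":-28},{"tx":-0.2585,"ty":0.1115,"tz":-0.185,"yaw":-28},{"tx":-0.2585,"ty":0.1115,"tz":-0.185,"yaw":-28},{"tx":-0.2585,"ty":0.1115,"tz":-0.185,"yaw":-28},{"tx":-0.2585,"ty":0.1115,"tz":-0.185,"yaw":-28},{"tx":-0.2585,"ty":0.1115,"tz":-0.185,"yaw":-28},{"tx":-0.2585,"ty":0.1115,"tz":-0.185,"yaw":-28},{"tx":-0.2585,"ty":0.1115,"tz":-0.185,"yaw":-28},{"tx":-0.2585,"ty":0.1115,"tz":-0.185,"yaw":-28}]}}

```text
time_s: 19.05
tcp_pos: [0.5634, -0.3285, 0.1992]
tool_rot: [0.803, 0.596, 0.0, -0.0]
wrist_force: [0.5, -0.2, -1.6]
gripper_width: 0.235
grip_force: 58.7
```

Emit:
{"name": "drive_tool", "arguments": {"moves": [{"tx":0,"ty":0,"tz":0.04,"yaw":0},{"tx":0,"ty":0,"tz":0.07,"yaw":0},{"tx":0,"ty":0,"tz":0.085,"yaw":0},{"tx":0,"ty":0,"tz":0.09,"yaw":0},{"tx":0,"ty":0,"tz":0.09,"yaw":0},{"tx":0,"ty":0,"tz":0.09,"yaw":0}]}}

```text
time_s: 19.65
tcp_pos: [0.5638, -0.3304, 0.1108]
tool_rot: [0.804, 0.595, 0.001, 0.001]
wrist_force: [0.2, -0.8, -0.7]
gripper_width: 0.237
grip_force: 58.8
```

```bash
python3 -c "
from h import *
slot()"
```

```text
guide top cross mid 2536 [-19.83326097  21.56713361] 0.8669363209071866
spigot cross 1401 1.803425624849541 end 53.88624212577647 z 0.11418283098093321
tcp -0.2369294038641579 0.9118269586628575 0.11101307122174357 72.98260478799999
```

Emit:
{"name": "drive_tool", "arguments": {"moves": [{"tx":0,"ty":-0.0005,"tz":0.01,"yaw":0},{"tx":0,"ty":-0.0005,"tz":0.02,"yaw":0},{"tx":0,"ty":-0.0005,"tz":0.03,"yaw":0},{"tx":0,"ty":-0.0005,"tz":0.038,"yaw":0},{"tx":0,"ty":-0.0005,"tz":0.043,"yaw":0},{"tx":0,"ty":-0.0005,"tz":0.043,"yaw":0},{"tx":0,"ty":-0.0005,"tz":0.043,"yaw":0}]}}

```text
time_s: 20.4
tcp_pos: [0.5623, -0.3299, 0.0661]
tool_rot: [0.804, 0.595, 0.0, -0.0]
wrist_force: [0.0, 0.3, -0.8]
gripper_width: 0.232
grip_force: 58.9
```

Emit:
{"name": "drive_tool", "arguments": {"moves": [{"tx":0,"ty":0,"tz":0,"yaw":0},{"tx":0,"ty":0,"tz":0,"yaw":0},{"tx":0,"ty":0,"tz":0,"yaw":0},{"tx":0,"ty":0,"tz":0,"yaw":0},{"tx":0,"ty":0,"tz":0,"yaw":0},{"tx":0,"ty":0,"tz":-0.03,"yaw":0},{"tx":0,"ty":0,"tz":-0.08,"yaw":0},{"tx":0,"ty":0,"tz":-0.12,"yaw":0},{"tx":0,"ty":0,"tz":-0.134,"yaw":0},{"tx":0,"ty":0,"tz":-0.134,"yaw":0}], "gripper": 0}}

```text
time_s: 21.4
tcp_pos: [0.5635, -0.3306, 0.203]
tool_rot: [0.804, 0.595, 0.001, 0.002]
wrist_force: [-0.2, -0.7, -0.8]
gripper_width: 1.001
grip_force: 0.0
```

```bash
python3 - <<'E'
from h import *
seated()
q=r.snapshot('side');C=bail(q,ROI['black'],.068);print(C)
goto(.5045,.1195,.2,162.5); s=r.sense(); print(s['qpos'])
E
```

```text
barrel top 613 [0.0704 0.0724 0.0728] cross -0.0007 [ 51.  87. 130.]
barrel top 693 [0.0701 0.0723 0.0727] cross -0.0006 [ 54.  91. 134.]
(array([0.50172589, 0.12055726, 0.01602868]), np.float64(162.64579936371652), np.float64(0.11015784817042625), array([0.50385921, 0.11989059]), 371)
tx 0.4129 ty -0.1859 tz -0.0010 yaw -89.5 (alt 90.5) q7 -0.01 q1 0.67
[ 0.6682047   0.50021499 -0.32332344  1.63918998  0.17842209  1.03317526
 -0.00717841]
```

Blue is level (72.3 mm at both ends). Last is black.

Emit:
{"name": "drive_tool", "arguments": {"moves": [{"tx":0.413,"ty":-0.186,"tz":0,"yaw":-89.5},{"tx":0.413,"ty":-0.186,"tz":0,"yaw":-89.5},{"tx":0.413,"ty":-0.186,"tz":0,"yaw":-89.5},{"tx":0.413,"ty":-0.186,"tz":0,"yaw":-89.5},{"tx":0.413,"ty":-0.186,"tz":0,"yaw":-89.5},{"tx":0.413,"ty":-0.186,"tz":0,"yaw":-89.5},{"tx":0.413,"ty":-0.186,"tz":0,"yaw":-89.5},{"tx":0.413,"ty":-0.186,"tz":0,"yaw":-89.5},{"tx":0.413,"ty":-0.186,"tz":0,"yaw":-89.5},{"tx":0.413,"ty":-0.186,"tz":0,"yaw":-89.5},{"tx":0.413,"ty":-0.186,"tz":0,"yaw":-89.5},{"tx":0.413,"ty":-0.186,"tz":0,"yaw":-89.5},{"tx":0.413,"ty":-0.186,"tz":0,"yaw":-89.5},{"tx":0.413,"ty":-0.186,"tz":0,"yaw":-89.5},{"tx":0.413,"ty":-0.186,"tz":0,"yaw":-89.5}]}}

```text
time_s: 23.0
tcp_pos: [0.5051, 0.1189, 0.1999]
tool_rot: [0.153, 0.988, -0.0, -0.0]
wrist_force: [0.0, -0.8, 0.6]
gripper_width: 1.0
grip_force: 0.0
```

```bash
python3 - <<'E'
from h import *
p=r.snapshot('wrist')
C=bail(p,(.5045,.1195),.068);print(C)
print(r.place_of(p,'bail_black')[:2],px(p,[*C[3],.011]),r.sense()['tcp_pos'])
goto(*C[3],.0145,C[1])
E
```

```text
(array([0.50110694, 0.11839858, 0.0183132 ]), np.float64(162.1579778644617), np.float64(0.10955019695689473), array([0.50489593, 0.117179  ]), 1553)
[{'location': [274.1, 192.6], 'p': 0.9}] [np.float64(277.5001735886309), np.float64(191.697619327246)] [0.50524495 0.11917561 0.20025313]
tx -0.0003 ty -0.0020 tz 0.1858 yaw 0.3 (alt -179.7) q7 0.61 q1 0.32
```

Emit:
{"name": "drive_tool", "arguments": {"moves": [{"tx":0,"ty":-0.002,"tz":0.05,"yaw":0},{"tx":0,"ty":-0.002,"tz":0.1,"yaw":0},{"tx":0,"ty":-0.002,"tz":0.14,"yaw":0},{"tx":0,"ty":-0.002,"tz":0.165,"yaw":0},{"tx":0,"ty":-0.002,"tz":0.18,"yaw":0},{"tx":0,"ty":-0.002,"tz":0.186,"yaw":0},{"tx":0,"ty":-0.002,"tz":0.186,"yaw":0}]}}

```text
time_s: 23.8
tcp_pos: [0.5049, 0.1176, 0.0144]
tool_rot: [0.152, 0.988, 0.0, 0.0]
wrist_force: [0.8, 0.6, 0.1]
gripper_width: 1.002
grip_force: 0.0
```

Emit:
{"name": "drive_tool", "arguments": {"moves": [{"tx":0,"ty":0,"tz":0,"yaw":0},{"tx":0,"ty":0,"tz":0,"yaw":0},{"tx":0,"ty":0,"tz":0,"yaw":0},{"tx":0,"ty":0,"tz":0,"yaw":0},{"tx":0,"ty":0,"tz":0,"yaw":0},{"tx":0,"ty":0,"tz":0,"yaw":0},{"tx":0,"ty":0,"tz":0,"yaw":0},{"tx":0,"ty":0,"tz":0,"yaw":0}], "gripper": 1}}

```text
time_s: 24.6
tcp_pos: [0.5051, 0.1176, 0.015]
tool_rot: [0.152, 0.988, -0.0, 0.001]
wrist_force: [-1.1, -1.0, 6.2]
gripper_width: 0.234
grip_force: 58.5
```

```bash
python3 -c "
from h import *
goto(.563,-.33,.2,73)"
```

```text
tx -0.1900 ty -0.4093 tz -0.1850 yaw 89.5 (alt -90.5) q7 0.36 q1 0.14
```

Emit:
{"name": "drive_tool", "arguments": {"moves": [{"tx":0,"ty":0,"tz":-0.02,"yaw":0},{"tx":0,"ty":0,"tz":-0.06,"yaw":0},{"tx":0,"ty":0,"tz":-0.11,"yaw":0},{"tx":0,"ty":0,"tz":-0.16,"yaw":0},{"tx":-0.19,"ty":-0.4095,"tz":-0.185,"yaw":89.5},{"tx":-0.19,"ty":-0.4095,"tz":-0.185,"yaw":89.5},{"tx":-0.19,"ty":-0.4095,"tz":-0.185,"yaw":89.5},{"tx":-0.19,"ty":-0.4095,"tz":-0.185,"yaw":89.5},{"tx":-0.19,"ty":-0.4095,"tz":-0.185,"yaw":89.5},{"tx":-0.19,"ty":-0.4095,"tz":-0.185,"yaw":89.5},{"tx":-0.19,"ty":-0.4095,"tz":-0.185,"yaw":89.5},{"tx":-0.19,"ty":-0.4095,"tz":-0.185,"yaw":89.5},{"tx":-0.19,"ty":-0.4095,"tz":-0.185,"yaw":89.5},{"tx":-0.19,"ty":-0.4095,"tz":-0.185,"yaw":89.5},{"tx":-0.19,"ty":-0.4095,"tz":-0.185,"yaw":89.5},{"tx":-0.19,"ty":-0.4095,"tz":-0.185,"yaw":89.5},{"tx":-0.19,"ty":-0.4095,"tz":-0.185,"yaw":89.5},{"tx":-0.19,"ty":-0.4095,"tz":-0.185,"yaw":89.5},{"tx":-0.19,"ty":-0.4095,"tz":-0.185,"yaw":89.5},{"tx":-0.19,"ty":-0.4095,"tz":-0.185,"yaw":89.5}]}}

```text
time_s: 26.6
tcp_pos: [0.5625, -0.33, 0.1994]
tool_rot: [0.804, 0.595, 0.0, -0.0]
wrist_force: [-0.4, 0.1, -0.0]
gripper_width: 0.228
grip_force: 58.8
```

Emit:
{"name": "drive_tool", "arguments": {"moves": [{"tx":0,"ty":0,"tz":0.04,"yaw":0},{"tx":0,"ty":0,"tz":0.07,"yaw":0},{"tx":0,"ty":0,"tz":0.085,"yaw":0},{"tx":0,"ty":0,"tz":0.09,"yaw":0},{"tx":0,"ty":0,"tz":0.09,"yaw":0},{"tx":0,"ty":0,"tz":0.09,"yaw":0}]}}

```text
time_s: 27.2
tcp_pos: [0.5636, -0.3306, 0.1108]
tool_rot: [0.804, 0.595, 0.001, 0.001]
wrist_force: [-0.9, -0.2, -0.5]
gripper_width: 0.23
grip_force: 58.9
```

```bash
python3 -c "
from h import *
slot()"
```

```text
guide top cross mid 2509 [-19.83803335  21.55996308] 0.8609648652012515
spigot cross 1565 1.657657749637434 end 56.90540438963962 z 0.11474218761785691
tcp -0.4716266967562818 0.7938412070144147 0.11098413071192156 72.97995397969694
```

Emit:
{"name": "drive_tool", "arguments": {"moves": [{"tx":-0.001,"ty":-0.0005,"tz":0.007,"yaw":0},{"tx":-0.001,"ty":-0.0005,"tz":0.014,"yaw":0},{"tx":-0.001,"ty":-0.0005,"tz":0.019,"yaw":0},{"tx":-0.001,"ty":-0.0005,"tz":0.0215,"yaw":0},{"tx":-0.001,"ty":-0.0005,"tz":0.0215,"yaw":0},{"tx":-0.001,"ty":-0.0005,"tz":0.0215,"yaw":0}]}}

```text
time_s: 27.85
tcp_pos: [0.5618, -0.331, 0.0878]
tool_rot: [0.804, 0.595, 0.0, -0.0]
wrist_force: [0.4, 0.6, -1.0]
gripper_width: 0.229
grip_force: 59.0
```

Emit:
{"name": "drive_tool", "arguments": {"moves": [{"tx":0,"ty":0,"tz":0,"yaw":0},{"tx":0,"ty":0,"tz":0,"yaw":0},{"tx":0,"ty":0,"tz":0,"yaw":0},{"tx":0,"ty":0,"tz":0,"yaw":0},{"tx":0,"ty":0,"tz":0,"yaw":0},{"tx":0,"ty":0,"tz":-0.03,"yaw":0},{"tx":0,"ty":0,"tz":-0.07,"yaw":0},{"tx":0,"ty":0,"tz":-0.11,"yaw":0},{"tx":0,"ty":0,"tz":-0.11,"yaw":0},{"tx":0,"ty":0,"tz":-0.11,"yaw":0}], "gripper": 0}}

```text
time_s: 28.85
tcp_pos: [0.5623, -0.3313, 0.1991]
tool_rot: [0.804, 0.595, 0.0, 0.001]
wrist_force: [0.1, 0.3, -0.3]
gripper_width: 0.996
grip_force: 0.0
```

```bash
python3 - <<'E'
from h import *
seated()
p=r.snapshot('wrist');q=r.snapshot('side');u,v=map(int,px(q,(.5635,-.33,.06)))
save('fin',np.hstack([p['color'],cv2.resize(q['color'][v-50:v+55,u-30:u+30],(240,420))]))
E
```

```text
barrel top 791 [0.0914 0.0938 0.0942] cross 0.0014 [38. 37. 36.]
barrel top 884 [0.0914 0.0937 0.094 ] cross 0.0015 [29. 27. 27.]
```

View pics/fin.png

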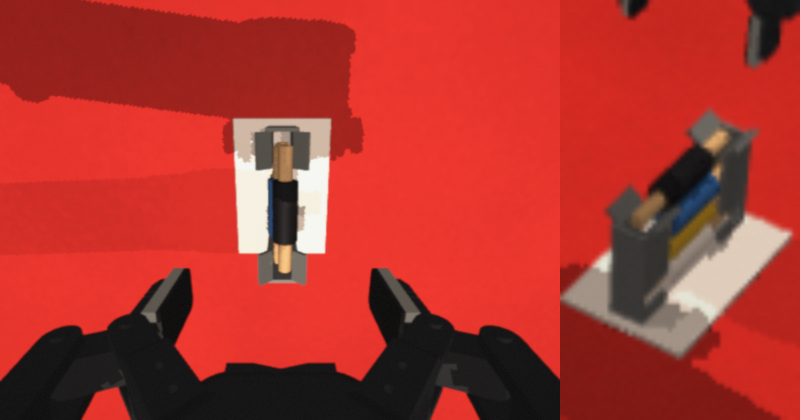

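The picture shows black on top at (284,210), level at 93.8 mm, over blue, yellow and white, all in the guides. The gripper is open and clear.

```bash
python3 -c "
from h import *
print(r.job_done())"
```

```text
the job is handed in; nothing more can be done
None
```

The magazine holds all four small bails, white, yellow, blue and black from the bottom up. Each lies level in both guides, and I handed the job in at about 29 s with the gripper clear and the basket, balls and coaster untouched.

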